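# Mesh a splined coupling onto a pump shaft and lock it

## Task

Fit the loose steel coupling onto the splined shaft of the pump end, flange downward: set its bore over the shaft's nose and, pressing gently (never more than 60 N), rock it to and fro about the shaft until the teeth mesh, then slide it fully home on the shoulder. Then swing the keeper's nose in over the coupling's flange until it is closed. Leave the jar, the spray can, the nut and the felt block where they are.

Things in the scene. Friction and masses are not known exactly. Their poses are not given: they have to be found in the camera images.
- pump: Pump end, fixed on the bench: grey round foot (radius 60, 11 high), grey housing (radius 41, to height 39), flat steel shoulder at height 44, from which a stiff upright splined drive shaft rises. Origin on the shaft's axis at the underside, z up; heights are mm above it. The keeper's post stands on its -x side, a short oil port stub on its +x side.
- shoulder (a point): Centre of the flat steel shoulder (radius 30, height 44) on which the coupling's underside must rest. Six straight spline teeth, outer diameter 34, root diameter 26, each 5.5 wide, 60 degrees apart, run from here up to height 70, where they end square. How they are turned about z is unknown and differs each time. The shaft turns only stiffly (about 0.3 N m).
- shaft_tip (a point): Top end of the drive shaft, on its axis, height 84. Above the teeth (height 70) the plain core, diameter 26, goes on as a nose to height 75, then tapers to diameter 12 here. This point does not turn with the teeth.
- coupling: Loose steel coupling, about 0.35 kg, standing on its flange; origin at the centre of the underside, z up along the bore. Flange radius 38, 8 high; above it a hexagonal body 46 across flats, 8 to 48 high, with flats facing its own +x, -x and every 60 degrees. Unmeshed it rests on the ends of the shaft's teeth, underside at height 70; fully home, at height 44.
- coupling_top (a point): Centre of the coupling's top, 48 above its underside. The bore runs right through: six inner teeth, 28 between opposite ones, each 7 wide, one behind the middle of each flat. They pass between the shaft's teeth with 1 mm of radial play and, when centred, about 4 degrees of play either way; so the rocking need cover 60 degrees at most.
- keeper (a joint): Angle of the keeper, a flat dark swing bar (height 54.5 to 61.5) that turns about its upright post: 0 wide open (bar square to the line from post to shaft), growing counterclockwise seen from above, 1.57 closed against its stop, nose over the flange, 2.5 above it and 30 from the shaft's axis. It stays where it is left; about 3 N at the knob moves it.
- keeper_pivot (a point): Pivot of the keeper, on top of its post (radius 9), 72 from the shaft's axis towards the pump's -x, height 54.5. Fixed on the pump.
- keeper_knob (a point): Centre of the top of the black upright knob (diameter 18, 22 high, top at height 90.5) on the keeper's tail, 36 from the pivot on the side away from the nose. At joint 0 the knob lies from the pivot towards the pump's +y, when closed towards the pump's -x. Push it round or grip it and follow the arc.
- jar: Bystander: jar with a white ribbed cap, diameter 55, height 90, origin under its centre.
- can: Bystander: red spray can, diameter 70, height 238, origin under its centre.
- nut: Bystander: brown hexagon nut, 24 x 27 x 13, origin under its centre.
- felt: Bystander: beige felt block, 32 x 55 x 24, origin under its centre.
- piston_top (a point): Centre of the top of a large fixed grey piston, radius 132, 321 high, that always stands at the same place on the bench, between coupling and pump and a little behind: carry the coupling round in front of it.
- carrier_top (a point): Centre of the rim of a fixed grey round ring carrier, radius 131, rim 112 above the bench, with thin studs that stand up out of it to some 200; always at the same place, between the jar and the pump. Pass in front of it or well above.

How it is judged (in metres and radians):
On the way:
1. the coupling is meshed and fully home on the shoulder while the keeper is still open (z of coupling in the frame of pump below 0.046 m and horizontal distance between coupling and pump below 0.0025 m and angle between coupling's own z axis and vertical below 0.05 rad and value of joint keeper below 0.9 rad), for 0.2 s.
At the end, for the whole second after the job is handed in: The coupling sits meshed on the shaft, flange down, upright within 0.05 rad, within 2.5 mm of the shaft's axis and within 2 mm of the shoulder, at rest; the keeper is closed over the flange (joint above 1.3 rad) (z of coupling in the frame of pump below 0.046 m and horizontal distance between coupling and pump below 0.0025 m and angle between coupling's own z axis and vertical below 0.05 rad and value of joint keeper above 1.3 rad and linear speed of coupling below 0.02 m/s); the robot touches nothing.
It fails at once if the coupling is pressed against the pump or its shaft with more than 60 N (contact force between coupling and pump above 60 N).
It fails at once if the jar, the spray can, the nut or the felt block is moved by more than 20 mm (distance of any of jar, can, nut, felt from where it was at the start of the episode above 0.02 m).
It also fails if it takes over 72 s, if anything falls off the work surface, if the arm or the gripper's body presses on something with over 40 N, if the wrist force passes 120 N, or if a joint passes its speed limit or range.

## Robot

A 7-joint arm with a two-finger parallel gripper is mounted at the origin on a cart in front of the work surface, level with it; the furniture and walls round the work are solid. World frame = base frame: x ahead of the robot, y to its left, z up, the work surface at z = 0. Lengths are in m, angles in degrees, forces in N, time in s.
With the tool pointing down it reaches from about 0.35 to 0.9 m from the base axis. Payload 8.1 kg.
Tool frame: the origin (TCP) lies between the finger pads; the fingertips stand 22 mm ahead of it and the grasp point (between the pads) lies 3 mm ahead of it; z points along the fingers, y is the line along which they close (so a half turn about z gives the same grasp; the last joint's range is limited). The gripper opens to 85 mm and grips with 20 to 120 N. Pads are 22 mm wide; open, the fingers measure 114 mm over their backs; the gripper's body (76 mm by 85 mm) begins 54 mm behind the grasp point. The pads swing forward as they close: fully open they stand 13 mm farther back than shut.
Start: joints at [68.09, 24.895, 1.432, 90.138, -0.665, 64.973, -4.303], TCP at [0.173, -0.601, 0.253] pointing down, gripper open.
Joint ranges: [-149.89, 149.89], [-25.12, 119.58], [-72.63, 75.52], [4.76, 147.25], [-75.54, 255.54], [6.69, 114.76], [-157.13, 157.13]. Speed limits (degrees/s): [127.2, 127.2, 172.46, 172.46, 180, 180, 180].

## Interface

Orientations are given as [roll, pitch, yaw] about the fixed x, y, z axes, in that order (R = Rz(yaw) Ry(pitch) Rx(roll)).
In Python, from station import sense, capture, hand_in gives the robot as it stands.
- The arm moves only by the tool drive_tool, never from a script. Its argument "steps" is a list of rows, each a list of 3 entries, a list of its own where there are three numbers: the shift along the world's x, y, z in cm, then the turn, a rotation vector about the world's x, y, z in degrees, then the opening in per cent of the stroke, from 0 (shut) to 100 (fully open). In form: [[[tx, ty, tz], [wx, wy, wz], claw], ...]. A call has exactly 10 rows; each row shifts and turns the commanded pose from where the row before left it; what a row does not reach is not made up. A row lasts 1/10 s, in which the tool goes at most 50 mm and 8.59 degrees, less where a joint would pass 70% of its speed; a pose out of reach is approached as far as the arm can. A call with a gripper value outside its range is refused whole. The fingers move at their own pace and stop on an object; "force" is the grip in N (left out, the last holds). Time passes only in rows, so rows that do not move let the fingers close, or fill a call up. It gives the time, the measured TCP pose, the force, the opening and the grip force at its end, in the units of the state.
- sense(): the state, without advancing time (a new reading comes with each control period).
- capture(name): name is "scene" or "top" or "wrist"; returns a dict with "frame" (384x512x3 uint8, red, green, blue), "vfov" (degrees; the focal length in pixels is half the picture's height over the tangent of half this angle, whatever the lens; pixels are square), "cx", "cy" (the principal point, pixels), "k1" (the pictures are not rectified: a ray, as slopes to the right and down, at radius r is drawn at 1 + k1 r^2 times it, then the intrinsics apply), "position" and "rotation" of the camera in the world. Camera axes: x right, y down, z forward; pixel columns grow to the right and rows downward; lengths in m; the calibration is good to about 2 mm. A picture is of the moment at which its call begins. There is no depth.
- hand_in(): hands the job in; it is judged then, once.
The state is a dict: "clock": time; "joints": joint angles; "dq": joint speeds; "joint_efforts": joint torques, N m; "position": TCP position; "ee_rot": TCP orientation; "force": force on the tool from outside, world axes, zero at the start; "ft_torque": the same for the moment, N m; "finger_gap": finger opening in m; "finger_force": force on a finger pad.
Only numpy, scipy, OpenCV 4.12 (cv2) and the standard library are available. Lean on these libraries where they do the work, as an engineer would, in place of code of your own. Each camera call takes 0.05 s, during which the arm holds its last target. There are 200 camera calls.

## Working session

There is one attempt and no reset: what is moved stays moved. The work goes in short steps, Python scripts to look and compute and a tool call to move; the robot and the scene stay as the last step left them, time stands still between calls to the robot, and variables do not carry over. Pictures are saved under pics/ and viewed, at most 11 in all, crops included, and the job is handed in when it is done.

Besides the shell and the picture viewer there is one more tool, called after "Emit:" by a JSON object that holds its "api" and its "payload", one argument or row to a line. drive_tool: Moves the arm, as the interface text tells. Its arguments: {"type":"object","properties":{"steps":{"type":"array"},"force":{"type":"number"}},"required":["steps"]}

```bash
mkdir -p pics; cat > h.py <<'E'
import numpy as np, cv2
from station import sense, capture, hand_in
def snap(n,fn):
    c=capture(n); cv2.imwrite('pics/'+fn,c['frame'][:,:,::-1]); np.save('pics/'+fn+'.npy',c,allow_pickle=True); return c
def load(fn): return np.load('pics/'+fn+'.npy',allow_pickle=True).item()
def K(c):
    f=c['frame'].shape[0]/2/np.tan(np.radians(c['vfov']/2)); return np.array([[f,0,c['cx']],[0,f,c['cy']],[0,0,1.]])
def ray(c,u,v):
    p=cv2.undistortPoints(np.array([[[u,v]]],float),K(c),np.array([c['k1'],0,0,0.]))[0,0]
    return np.array(c['rotation'])@np.array([p[0],p[1],1.])
def atz(c,u,v,z):
    d=ray(c,u,v);o=np.array(c['position']);return o+d*(z-o[2])/d[2]
def proj(c,P):
    R=np.array(c['rotation']);q=(np.atleast_2d(P)-np.array(c['position']))@R
    s=q[:,:2]/q[:,2:];r2=(s**2).sum(1,keepdims=True);s=s*(1+c['k1']*r2);k=K(c)
    return s*k[0,0]+k[:2,2]
E
python3 - <<'E'
from h import *
for n in('scene','top','wrist'):
    c=snap(n,n+'0.png');print(n,c['position'],c['vfov'],c['k1'],np.round(c['rotation'],2).tolist())
s=sense();print(s)
a=[cv2.imread(f'pics/{n}0.png') for n in('scene','top')]
for n,i in zip(('scene','top'),a): cv2.imwrite(f'pics/{n}0b.png',cv2.resize(i,(800,600),interpolation=cv2.INTER_CUBIC))
E
```

```text
scene [-0.1802483   0.51251334  0.80306065] 57.3803085594091 0.024394382954857498 [-123.91, -0.98, -124.8]
top [0.18314746 0.07892844 1.35638601] 56.52842698088949 -0.051577193422308584 [-161.29, -0.22, -99.04]
wrist [ 0.23571461 -0.58300241  0.37412014] 66.10796618544424 -0.025194411732970844 [164.92, 0.1, -73.97]
{'clock': 0.15, 'joints': array([68.08988347, 24.92741641,  1.43344941, 90.17560343, -0.66512939,
       64.97284333, -4.30332547]), 'dq': array([-0.03266228, -0.08592345,  0.01171122, -0.10816577,  0.08494068,
        0.11229457, -0.0392722 ]), 'joint_efforts': array([ 2.86667419e-03, -6.70877695e+01,  1.02676671e+00, -3.16446626e+01,
        1.57617358e-02,  9.01055813e-03,  8.98712869e-06]), 'position': array([ 0.17244729, -0.60038443,  0.25271556]), 'ee_rot': array([-1.79932804e+02,  6.82097568e-03,  1.60247311e+01]), 'force': array([-0.61155537, -0.31207912,  0.29186014]), 'ft_torque': array([-0.00098326,  0.01211549, -0.05330744]), 'finger_force': 0.0, 'finger_gap': 0.08568154197940202}
```

View pics/top0b.png

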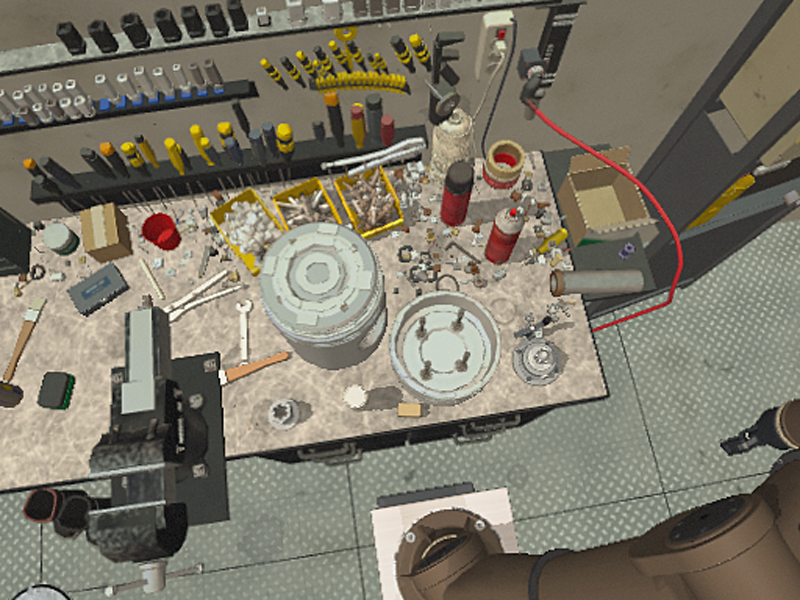

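View pics/scene0b.png

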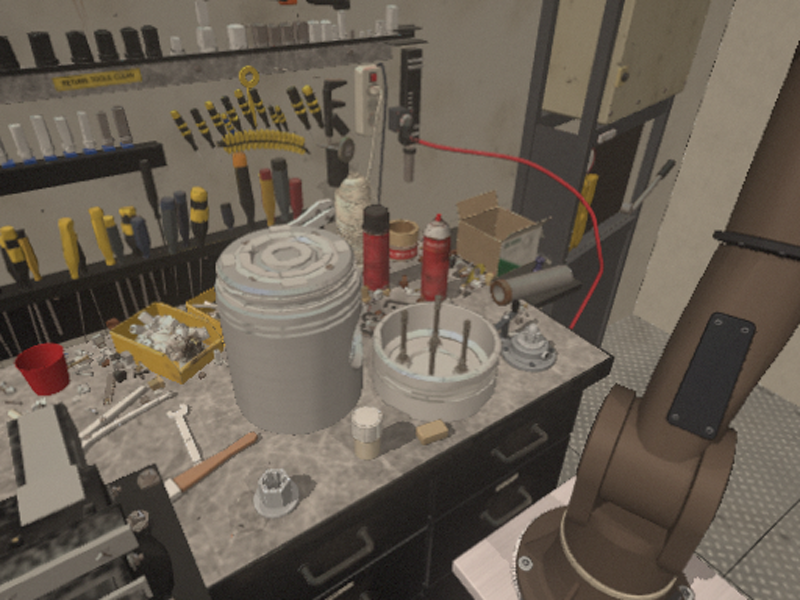

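The top view shows the coupling near (283,413), the jar at (355,397), the felt at (410,409) and the pump at (537,360). The scene view shows the coupling at (275,490) and the pump at (528,340). I'll enlarge the coupling and pump next.

```bash
python3 - <<'E'
from h import *
c=load('top0.png')
s=.64
for n,u,v,z in(('coup',283,411,.048),('pump',538,357,.06),('jar',355,397,.09),('felt',410,409,.024),('pist',318,272,.321),('carr',445,347,.112),('can',507,215,.238)):
    print(n,atz(c,u*s,v*s,z).round(3))
i=c['frame'][:,:,::-1]
a=cv2.resize(i[235:295,150:230],None,fx=5,fy=5,interpolation=cv2.INTER_CUBIC)
b=cv2.resize(i[185:255,310:370],(600*60//70,600),interpolation=cv2.INTER_CUBIC)
a=cv2.resize(i[240:290,155:210],None,fx=5,fy=5,interpolation=cv2.INTER_CUBIC)
out=np.zeros((600,514+275,3),np.uint8);out[:,:514]=b;out[:250,514:]=a
d=load('scene0.png')['frame'][:,:,::-1]
a2=cv2.resize(d[190:240,315:370],None,fx=5,fy=5,interpolation=cv2.INTER_CUBIC);out[300:550,514:]=a2
cv2.imwrite('pics/crop1.png',out)
E
```

```text
Traceback (most recent call last):
  File "h.py", line 12, in atz
    d=ray(c,u,v);o=np.array(c['position']);return o+d*(z-o[2])/d[2]
                                                               ~^^^
IndexError: invalid index to scalar variable.
```

```bash
sed -i "s/np.array(c\['rotation'\])/rot(c)/g" h.py; cat >> h.py <<'E'
from scipy.spatial.transform import Rotation
def rot(c): return Rotation.from_euler('xyz',c['rotation'],degrees=True).as_matrix()
E
python3 - <<'E'
from h import *
c=load('top0.png')
s=.64
for n,u,v,z in(('coup',283,411,.048),('pump',538,357,.06),('jar',355,397,.09),('felt',410,409,.024),('pist',318,272,.321),('carr',445,347,.112),('can',507,215,.238)):
    print(n,atz(c,u*s,v*s,z).round(3))
i=c['frame'][:,:,::-1]
b=cv2.resize(i[185:255,310:370],(600*60//70,600),interpolation=cv2.INTER_CUBIC)
a=cv2.resize(i[240:290,155:210],None,fx=5,fy=5,interpolation=cv2.INTER_CUBIC)
out=np.zeros((600,514+275,3),np.uint8);out[:,:514]=b;out[:250,514:]=a
d=load('scene0.png')['frame'][:,:,::-1]
a2=cv2.resize(d[190:240,315:370],None,fx=5,fy=5,interpolation=cv2.INTER_CUBIC);out[300:550,514:]=a2
cv2.imwrite('pics/crop1.png',out)
w=load('wrist0.png'); print(proj(w,[[.45,-.3,0]]))
E
```

```text
coup [0.393 0.326 0.048]
pump [ 0.424 -0.287  0.06 ]
jar [0.393 0.154 0.09 ]
felt [0.355 0.033 0.024]
pist [0.613 0.181 0.321]
carr [ 0.471 -0.066  0.112]
can [ 0.718 -0.243  0.238]
[[  45.38174025 -166.38705575]]
```

View pics/crop1.png

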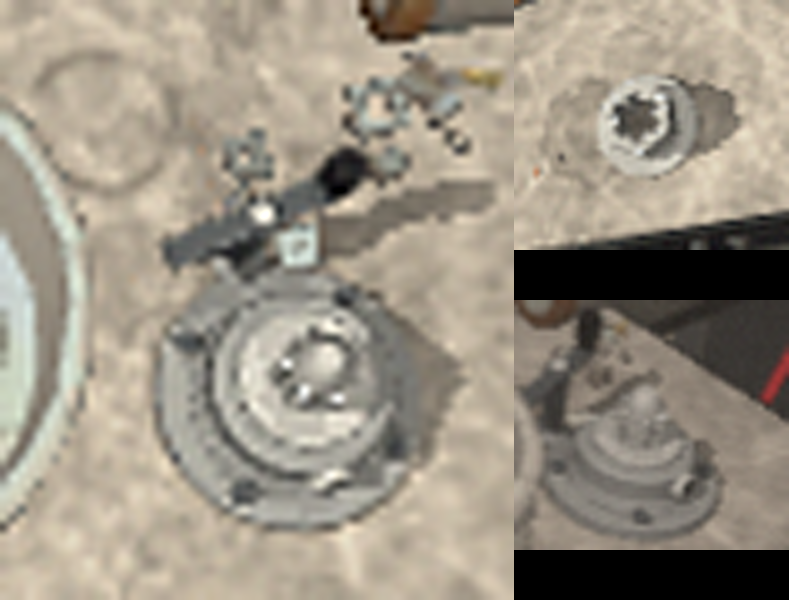

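The pump crop shows the keeper near joint 0: pivot at (263,212), knob at (343,172). The shaft is at about (320,355). Next I'll look at the pump with the wrist camera on the way to the coupling.

Emit:
{"api": "drive_tool", "payload": {
  "steps": [
    [[2,3,0.6],[0,0,0],100],
    [[2.4,3.7,0.6],[0,0,0],100],
    [[2.4,3.7,0.6],[0,0,0],100],
    [[2.4,3.7,0.6],[0,0,0],100],
    [[2.4,3.7,0.6],[0,0,0],100],
    [[2.4,3.7,0.6],[0,0,0],100],
    [[2.4,3.7,0.6],[0,0,0],100],
    [[2.4,3.7,0.6],[0,0,0],100],
    [[0,0,0],[0,0,0],100],
    [[0,0,0],[0,0,0],100]
  ]
}}

```text
clock: 1.15
position: [0.361, -0.311, 0.3014]
ee_rot: [180.0, 0.0, 16.2]
force: [-1.4, -0.4, 0.0]
finger_gap: 0.0853
finger_force: 0.0
```

```bash
python3 - <<'E'
from h import *
c=snap('wrist','wp.png');print(c['position'],c['rotation'],sense()['position'],sense()['ee_rot'])
p=proj(c,[[.424,-.287,.07]])[0];print(p)
i=cv2.imread('pics/wp.png')
x,y=int(p[0]-90),int(p[1]-70); x=max(0,x);y=max(0,y);print(x,y)
cv2.imwrite('pics/wpc.png',cv2.resize(i[y:y+150,x:x+200],(800,600),interpolation=cv2.INTER_CUBIC))
E
```

```text
[ 0.42417257 -0.29332082  0.42292619] [ 1.64927094e+02  4.92921067e-03 -7.38155801e+01] [ 0.36020125 -0.31201533  0.30118638] [1.79991827e+02 3.17028541e-02 1.60384935e+01]
[245.53697749 112.86060704]
155 42
```

View pics/wpc.png

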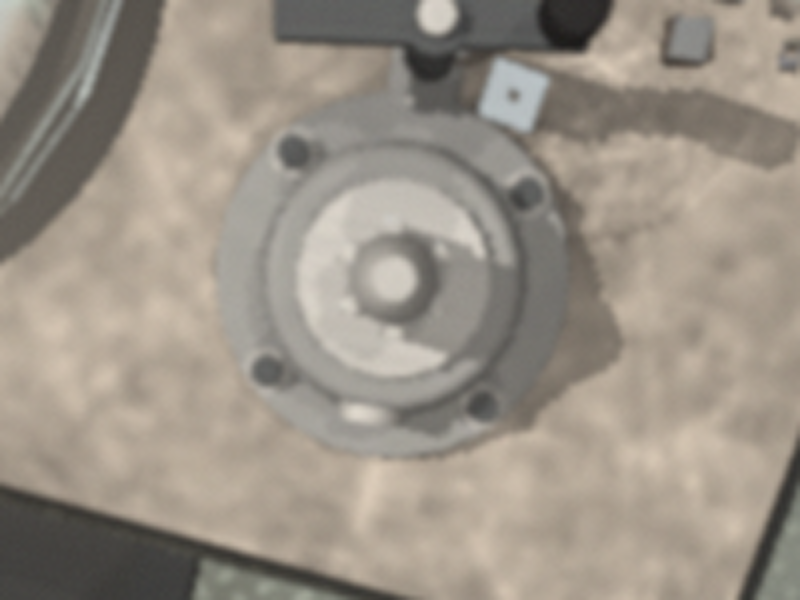

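Nose tip at crop (393,277), pivot at (437,15), knob at about (575,10). Teeth show at about (400,225), (347,248), (348,303), (392,332) and (442,247).

```bash
python3 - <<'E'
from h import *
c=load('wp.png')
f=lambda u,v,z: atz(c,u/4+155,v/4+42,z)
t=f(393,277,.084);print('tip',t);print('sh',f(393,278,.044));p=f(437,15,.064);print('piv',p,np.hypot(*(p-t)[:2]))
print('pump -x dir deg',np.degrees(np.arctan2(*(p-t)[1::-1])))
k=f(575,8,.0905);print('knob',k)
for u,v in((400,225),(347,248),(348,303),(392,332),(442,247)):
    q=f(u,v,.07)-t;print(np.hypot(*q[:2]),np.degrees(np.arctan2(q[1],q[0]))%60)
g=cv2.cvtColor(c['frame'],cv2.COLOR_RGB2GRAY).astype(np.float32)
th=np.radians(np.arange(0,360,2));best=[]
for r in(.0145,.0155,.0165):
    P=np.c_[t[0]+r*np.cos(th),t[1]+r*np.sin(th),np.full(len(th),.07)];q=proj(c,P).astype(np.float32)
    I=cv2.remap(g,q[:,0],q[:,1],cv2.INTER_CUBIC).ravel();I-=cv2.blur(np.tile(I,3)[None],(31,1))[0][180:360]
    F=(I*np.exp(-6j*th)).sum();print(r,abs(F),np.degrees(-np.angle(F)*-1/6)%60)
    print(I[::5].round().astype(int))
E
```

```text
tip [ 0.42805158 -0.29498762  0.084     ]
sh [ 0.42822178 -0.29526844  0.044     ]
piv [ 0.49968139 -0.28700385  0.064     ] 0.07207336729813463
pump -x dir deg 6.359870752959893
knob [ 0.5057277  -0.32120405  0.0905    ]
0.014647866287511918 8.017462039445245
0.015448822485727154 14.199080830631402
0.014776992281797277 15.146197753872968
0.015380177761684396 15.628355708056631
0.016487940763578787 17.06697355951188
0.0145 1037.9847298086509 45.03537623877822
[ -5  10  17   3  -1  -1 -11   5  18  -5  -6  -4 -10  17  13 -20   1   2
  -5  22  24 -22 -22  -8  -2  11   9   1  -5  -9 -14   8  24 -12 -14  -8]
0.0155 922.6264476533836 45.954624909058495
[  1   3  12   2  -3  -2  -8   8  14  -6  -6  -5  -8  15   9 -12   0   0
  -6  23  26 -25 -22  -7   3   9   2   0  -2 -10 -18  11  27 -17 -10   3]
0.0165 610.1786735229392 46.97054581007451
[  2  -1   8   2  -4  -5  -4   8  11  -7  -4  -5  -5  14   3  -4  -3  -1
  -2  19  20 -24 -18  -4   2   7  -2   0   0  -7 -16   5  13 -11   0   6]
```

Emit:
{"api": "drive_tool", "payload": {
  "steps": [
    [[0,4.5,1],[0,0,0],100],
    [[0,4.5,1],[0,0,0],100],
    [[0,4.5,0],[0,0,0],100],
    [[0,4.5,0],[0,0,0],100],
    [[0,4.5,0],[0,0,0],100],
    [[0,4.5,0],[0,0,0],100],
    [[0,4.5,0],[0,0,0],100],
    [[0,4.5,0],[0,0,0],100],
    [[0,4.5,0],[0,0,0],100],
    [[0,4.5,0],[0,0,0],100]
  ]
}}

```text
clock: 2.2
position: [0.3609, 0.1385, 0.3213]
ee_rot: [180.0, -0.0, 15.8]
force: [1.3, -0.7, 0.6]
finger_gap: 0.0856
finger_force: 0.0
```

Teeth sit at about 15° mod 60 and the pivot distance of 72 mm matches the given value. So the coupling's flats must end at 45° mod 60 in the world. Now on to the coupling.

Emit:
{"api": "drive_tool", "payload": {
  "steps": [
    [[-0.5,3.5,-0.5],[0,0,0],100],
    [[-0.5,3.5,-0.5],[0,0,0],100],
    [[-0.5,3.5,-0.5],[0,0,0],100],
    [[-0.5,3.5,-0.5],[0,0,0],100],
    [[-0.5,3,-1],[0,0,0],100],
    [[-0.5,0,-2],[0,0,0],100],
    [[0,0,-2],[0,0,0],100],
    [[0,0,-2],[0,0,0],100],
    [[0,0,0],[0,0,0],100],
    [[0,0,0],[0,0,0],100]
  ]
}}

```text
clock: 3.2
position: [0.3313, 0.3075, 0.2314]
ee_rot: [180.0, 0.1, 15.9]
force: [0.9, 0.1, 0.5]
finger_gap: 0.0851
finger_force: 0.0
```

```bash
python3 - <<'E'
from h import *
c=snap('wrist','wc.png');print(c['position'],c['rotation'],sense()['position'],sense()['ee_rot'])
p=proj(c,[[.393,.326,.048]])[0]
i=cv2.imread('pics/wc.png')
x,y=max(0,int(p[0]-80)),max(0,int(p[1]-60));print(x,y)
cv2.imwrite('pics/wcc.png',cv2.resize(i[y:y+120,x:x+160],(800,600),interpolation=cv2.INTER_CUBIC))
E
```

```text
[0.39465768 0.32495485 0.35282288] [ 1.64872625e+02  3.22233329e-03 -7.40687197e+01] [0.33142435 0.30803246 0.2319366 ] [-1.79986562e+02 -1.73733483e-02  1.59368299e+01]
169 55
```

View pics/wcc.png

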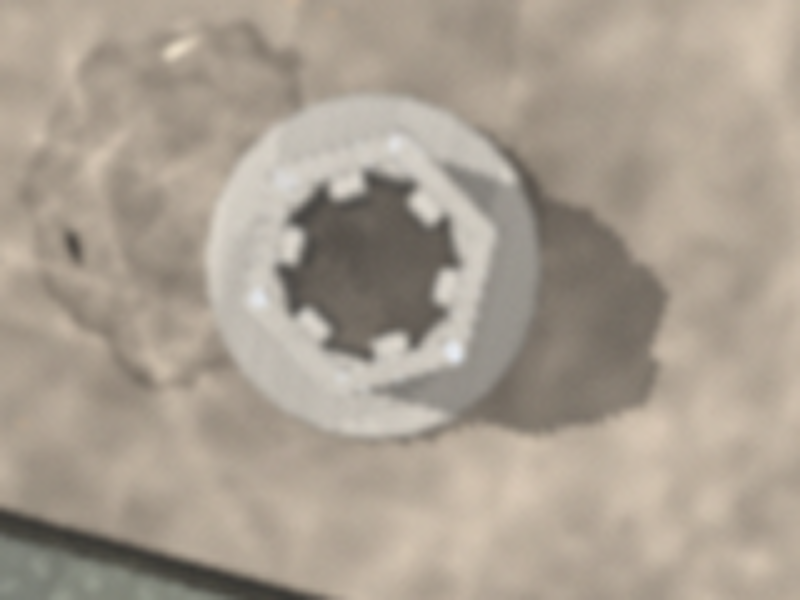

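Hex vertices in the crop are (397,145), (492,230), (455,352), (343,378), (257,298) and (283,182). Flange centre is about (374,266).

```bash
python3 - <<'E'
from h import *
c=load('wc.png')
f=lambda u,v,z: atz(c,u/5+169,v/5+55,z)
V=np.array([f(u,v,.048) for u,v in((397,145),(492,230),(455,352),(343,378),(257,298),(283,182))])
m=V.mean(0);print(m,f(374,266,.008))
for v in V: print(np.hypot(*(v-m)[:2]),np.degrees(np.arctan2(v[1]-m[1],v[0]-m[0]))%60)
E
```

```text
[0.39808369 0.33378069 0.048     ] [0.39855584 0.33428259 0.008     ]
0.02323552089381056 3.0409079379734676
0.02486958781056474 1.6436338167412714
0.023808860760780513 0.8244164733958854
0.0227767557674833 1.0582490660327153
0.023722535559897198 1.3109428891371095
0.023353076613490394 3.3978572771626574
```

Emit:
{"api": "drive_tool", "payload": {
  "steps": [
    [[1.7,0.7,-1],[0,0,-4],100],
    [[2,0.8,-2],[0,0,-4],100],
    [[2,0.8,-2],[0,0,-4],100],
    [[1,0.3,-2],[0,0,-2],100],
    [[0,0,-3],[0,0,0],100],
    [[0,0,-3],[0,0,0],100],
    [[0,0,-2.5],[0,0,0],100],
    [[0,0,-2],[0,0,0],100],
    [[0,0,-1.5],[0,0,0],100],
    [[0,0,0],[0,0,0],100]
  ]
}}

```text
clock: 4.25
position: [0.3979, 0.3338, 0.0407]
ee_rot: [179.9, 0.0, 2.0]
force: [0.3, -0.0, 0.6]
finger_gap: 0.0851
finger_force: 0.0
```

Emit:
{"api": "drive_tool", "payload": {
  "steps": [
    [[0,0,0],[0,0,0],0],
    [[0,0,0],[0,0,0],0],
    [[0,0,0],[0,0,0],0],
    [[0,0,0],[0,0,0],0],
    [[0,0,0],[0,0,0],0],
    [[0,0,0],[0,0,0],0],
    [[0,0,0],[0,0,0],0],
    [[0,0,0.5],[0,0,0],0],
    [[0,0,2],[0,0,0],0],
    [[0,0,3],[0,0,0],0]
  ],
  "force": 80
}}

```text
clock: 5.25
position: [0.3966, 0.3331, 0.096]
ee_rot: [179.9, 0.2, 2.0]
force: [1.7, 0.4, -4.2]
finger_gap: 0.0447
finger_force: 82.4
```

Emit:
{"api": "drive_tool", "payload": {
  "steps": [
    [[-0.9,-1,3.5],[0,0,0],0],
    [[-0.9,-2,4],[0,0,0],0],
    [[-0.9,-3,4],[0,0,0],0],
    [[-0.9,-3.5,3],[0,0,0],0],
    [[0,-4,2],[0,0,0],0],
    [[0,-4.5,2],[0,0,0],0],
    [[0,-4.5,1],[0,0,0],0],
    [[0,-4.5,0.5],[0,0,0],0],
    [[0,-4.5,0],[0,0,0],0],
    [[0,-4.5,0],[0,0,0],0]
  ]
}}

```text
clock: 6.25
position: [0.3608, -0.027, 0.2963]
ee_rot: [180.0, -0.1, 2.0]
force: [1.1, -0.5, -3.5]
finger_gap: 0.0444
finger_force: 82.5
```

Emit:
{"api": "drive_tool", "payload": {
  "steps": [
    [[0,-4,0],[0,0,1],0],
    [[0.7,-4.5,0],[0,0,3],0],
    [[1,-4.5,0],[0,0,3],0],
    [[1.5,-4.5,0],[0,0,3],0],
    [[1.5,-4,0],[0,0,3],0],
    [[1,-3,-2],[0,0,0],0],
    [[1,-2,-3],[0,0,0],0],
    [[0,-0.3,-3.5],[0,0,0],0],
    [[0,0,-3],[0,0,0],0],
    [[0,0,0],[0,0,0],0]
  ]
}}

```text
clock: 7.25
position: [0.4259, -0.2917, 0.1772]
ee_rot: [-179.7, 0.3, 15.0]
force: [-0.3, 0.7, -3.9]
finger_gap: 0.0448
finger_force: 82.9
```

```bash
python3 - <<'E'
from h import *
s=sense();print(s['position'],s['ee_rot'],s['force'])
c=snap('wrist','wd.png');i=cv2.imread('pics/wd.png')
d=snap('scene','sd.png')['frame'][:,:,::-1]
P=np.array([.428,-.295,.09])
p=proj(load('sd.png.npy'[:-4]),[P])[0];x,y=int(p[0]-40),int(p[1]-45)
a=cv2.resize(d[y:y+80,x:x+80],(400,400),interpolation=cv2.INTER_CUBIC)
o=np.zeros((400,800,3),np.uint8);o[:300,:400]=cv2.resize(i,(400,300));o[:,400:]=a
cv2.imwrite('pics/d1.png',o);print(x,y)
E
```

```text
[ 0.42590861 -0.29170975  0.17715265] [-179.65409154    0.32116669   15.02004663] [-0.25041494  0.73953439 -3.93380946]
301 161
```

View pics/d1.png

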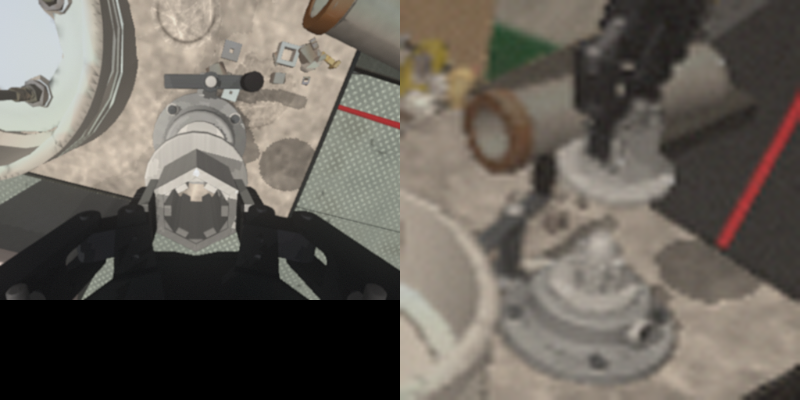

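The coupling hangs upright over the pump. Centre it and go down to just above the tip.

Emit:
{"api": "drive_tool", "payload": {
  "steps": [
    [[0.2,-0.3,0],[0,0,0],0],
    [[0,0,-1.5],[0,0,0],0],
    [[0,0,-1.5],[0,0,0],0],
    [[0,0,-1],[0,0,0],0],
    [[0,0,-0.5],[0,0,0],0],
    [[0,0,-0.4],[0,0,0],0],
    [[0,0,-0.3],[0,0,0],0],
    [[0,0,-0.3],[0,0,0],0],
    [[0,0,0],[0,0,0],0],
    [[0,0,0],[0,0,0],0]
  ]
}}

```text
clock: 8.35
position: [0.4308, -0.2963, 0.1258]
ee_rot: [180.0, -0.0, 15.0]
force: [-0.3, -1.0, -3.8]
finger_gap: 0.0445
finger_force: 83.4
```

Emit:
{"api": "drive_tool", "payload": {
  "steps": [
    [[-0.25,0.1,0],[0,0,0],0],
    [[0,0,0],[0,0,0],0],
    [[0,0,-0.2],[0,0,0],0],
    [[0,0,-0.2],[0,0,0],0],
    [[0,0,-0.2],[0,0,0],0],
    [[0,0,-0.1],[0,0,0],0],
    [[0,0,-0.1],[0,0,0],0],
    [[0,0,0],[0,0,0],0],
    [[0,0,0],[0,0,0],0],
    [[0,0,0],[0,0,0],0]
  ]
}}

```text
clock: 9.35
position: [0.4283, -0.2952, 0.1177]
ee_rot: [180.0, -0.0, 15.0]
force: [0.1, 0.5, -4.1]
finger_gap: 0.0444
finger_force: 83.4
```

Emit:
{"api": "drive_tool", "payload": {
  "steps": [
    [[0,0,-0.1],[0,0,0],0],
    [[0,0,-0.1],[0,0,0],0],
    [[0,0,-0.1],[0,0,0],0],
    [[0,0,-0.1],[0,0,0],0],
    [[0,0,-0.1],[0,0,0],0],
    [[0,0,0],[0,0,0],0],
    [[0,0,0],[0,0,0],0],
    [[0,0,0],[0,0,0],0],
    [[0,0,0],[0,0,0],0],
    [[0,0,0],[0,0,0],0]
  ]
}}

```text
clock: 10.35
position: [0.4282, -0.2952, 0.1127]
ee_rot: [180.0, -0.0, 15.0]
force: [-0.3, 0.1, -3.3]
finger_gap: 0.0445
finger_force: 83.4
```

Emit:
{"api": "drive_tool", "payload": {
  "steps": [
    [[0,0,-0.05],[0,0,0],0],
    [[0,0,-0.05],[0,0,0],0],
    [[0,0,-0.05],[0,0,0],0],
    [[0,0,-0.05],[0,0,0],0],
    [[0,0,-0.03],[0,0,0],0],
    [[0,0,-0.02],[0,0,0],0],
    [[0,0,0],[0,0,0],0],
    [[0,0,0],[0,0,0],0],
    [[0,0,0],[0,0,0],0],
    [[0,0,0],[0,0,0],0]
  ]
}}

```text
clock: 11.35
position: [0.4282, -0.2952, 0.1102]
ee_rot: [180.0, 0.0, 15.0]
force: [-0.3, -0.2, -3.5]
finger_gap: 0.0447
finger_force: 83.4
```

Emit:
{"api": "drive_tool", "payload": {
  "steps": [
    [[0,0,-0.05],[0,0,0],0],
    [[0,0,-0.05],[0,0,0],0],
    [[0,0,-0.05],[0,0,0],0],
    [[0,0,-0.05],[0,0,0],0],
    [[0,0,0],[0,0,0],0],
    [[0,0,0],[0,0,0],0],
    [[0,0,0],[0,0,0],0],
    [[0,0,0],[0,0,0],0],
    [[0,0,0],[0,0,0],0],
    [[0,0,0],[0,0,0],0]
  ]
}}

```text
clock: 12.35
position: [0.4282, -0.2953, 0.1082]
ee_rot: [180.0, -0.0, 15.0]
force: [0.4, 0.3, -3.3]
finger_gap: 0.0448
finger_force: 83.4
```

The underside is below the tooth ends with no force, so it looks meshed already. Continue down.

Emit:
{"api": "drive_tool", "payload": {
  "steps": [
    [[0,0,-0.05],[0,0,0],0],
    [[0,0,-0.05],[0,0,0],0],
    [[0,0,-0.05],[0,0,0],0],
    [[0,0,-0.05],[0,0,0],0],
    [[0,0,-0.05],[0,0,0],0],
    [[0,0,-0.05],[0,0,0],0],
    [[0,0,0],[0,0,0],0],
    [[0,0,0],[0,0,0],0],
    [[0,0,0],[0,0,0],0],
    [[0,0,0],[0,0,0],0]
  ]
}}

```text
clock: 13.35
position: [0.4282, -0.2952, 0.1052]
ee_rot: [180.0, -0.0, 15.0]
force: [-0.7, -1.5, -3.7]
finger_gap: 0.0446
finger_force: 83.4
```

Emit:
{"api": "drive_tool", "payload": {
  "steps": [
    [[0,0,-0.1],[0,0,0],0],
    [[0,0,-0.1],[0,0,0],0],
    [[0,0,-0.1],[0,0,0],0],
    [[0,0,-0.1],[0,0,0],0],
    [[0,0,-0.1],[0,0,0],0],
    [[0,0,-0.1],[0,0,0],0],
    [[0,0,-0.1],[0,0,0],0],
    [[0,0,-0.1],[0,0,0],0],
    [[0,0,-0.1],[0,0,0],0],
    [[0,0,-0.1],[0,0,0],0]
  ]
}}

```text
clock: 14.35
position: [0.4282, -0.2953, 0.0951]
ee_rot: [180.0, -0.0, 15.0]
force: [0.4, -0.5, -3.8]
finger_gap: 0.0444
finger_force: 83.4
```

Emit:
{"api": "drive_tool", "payload": {
  "steps": [
    [[0,0,-0.1],[0,0,0],0],
    [[0,0,-0.1],[0,0,0],0],
    [[0,0,-0.1],[0,0,0],0],
    [[0,0,-0.1],[0,0,0],0],
    [[0,0,-0.1],[0,0,0],0],
    [[0,0,-0.1],[0,0,0],0],
    [[0,0,-0.1],[0,0,0],0],
    [[0,0,-0.1],[0,0,0],0],
    [[0,0,0],[0,0,0],0],
    [[0,0,0],[0,0,0],0]
  ]
}}

```text
clock: 15.35
position: [0.4282, -0.2952, 0.0872]
ee_rot: [180.0, 0.0, 15.0]
force: [0.2, -0.1, -3.9]
finger_gap: 0.0447
finger_force: 83.4
```

Emit:
{"api": "drive_tool", "payload": {
  "steps": [
    [[0,0,-0.05],[0,0,0],0],
    [[0,0,-0.05],[0,0,0],0],
    [[0,0,-0.05],[0,0,0],0],
    [[0,0,-0.03],[0,0,0],0],
    [[0,0,-0.03],[0,0,0],0],
    [[0,0,-0.03],[0,0,0],0],
    [[0,0,0],[0,0,0],0],
    [[0,0,0],[0,0,0],0],
    [[0,0,0],[0,0,0],0],
    [[0,0,0],[0,0,0],0]
  ]
}}

```text
clock: 16.35
position: [0.4283, -0.2953, 0.0867]
ee_rot: [180.0, -0.0, 15.0]
force: [-7.6, 4.9, 24.9]
finger_gap: 0.0446
finger_force: 86.9
```

About 28 N of contact at 2 mm above the expected height. Rock gently to see whether it's a jam.

Emit:
{"api": "drive_tool", "payload": {
  "steps": [
    [[0,0,0],[0,0,2],0],
    [[0,0,0],[0,0,1.5],0],
    [[0,0,0],[0,0,-2],0],
    [[0,0,0],[0,0,-3],0],
    [[0,0,0],[0,0,-2],0],
    [[0,0,0],[0,0,2],0],
    [[0,0,0],[0,0,1.5],0],
    [[0,0,0],[0,0,0],0],
    [[0,0,0],[0,0,0],0],
    [[0,0,0],[0,0,0],0]
  ]
}}

```text
clock: 17.35
position: [0.4291, -0.295, 0.0867]
ee_rot: [179.9, -0.1, 15.1]
force: [-3.2, 4.7, 22.5]
finger_gap: 0.045
finger_force: 86.5
```

```bash
python3 - <<'E'
from h import *
s=sense();print(s['position'],s['ee_rot'],s['force'],s['ft_torque'])
d=snap('scene','se.png')['frame'][:,:,::-1]
i=snap('wrist','we.png')['frame'][:,:,::-1]
p=proj(load('se.png'),[[.428,-.295,.06]])[0];x,y=int(p[0]-30),int(p[1]-30)
o=np.zeros((400,800,3),np.uint8);o[:,400:]=cv2.resize(d[y:y+50,x:x+50],(400,400),interpolation=cv2.INTER_CUBIC)
o[:300,:400]=cv2.resize(i[100:340,90:410],(400,300))
cv2.imwrite('pics/e1.png',o)
E
```

```text
[ 0.42913864 -0.29496641  0.08673153] [ 1.79947503e+02 -1.04366281e-01  1.50704590e+01] [-3.18305186  4.73378926 22.50985972] [1.47856521 1.14492205 0.18917525]
```

View pics/e1.png

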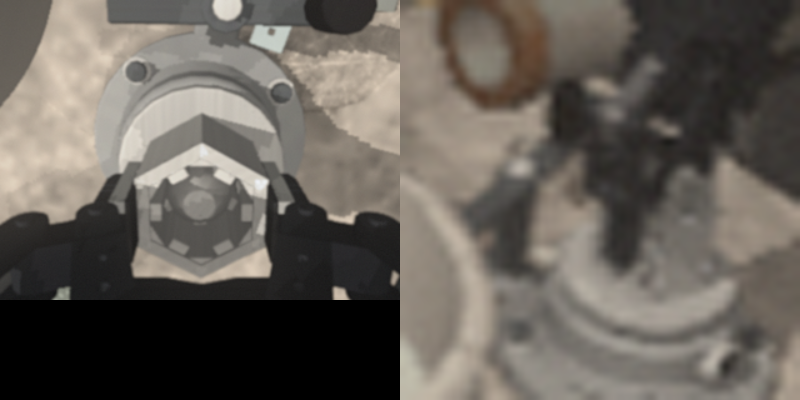

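It looks seated on the shoulder, perhaps tilted slightly in the grip. Relieve the pressure and release so it settles.

Emit:
{"api": "drive_tool", "payload": {
  "steps": [
    [[0,0,0.1],[0,0,0],0],
    [[0,0,0],[0,0,0],30],
    [[0,0,0],[0,0,0],60],
    [[0,0,0],[0,0,0],70],
    [[0,0,0],[0,0,0],80],
    [[0,0,0],[0,0,0],80],
    [[0,0,0],[0,0,0],80],
    [[0,0,0],[0,0,0],80],
    [[0,0,0],[0,0,0],80],
    [[0,0,0],[0,0,0],80]
  ]
}}

```text
clock: 18.45
position: [0.4283, -0.2952, 0.0858]
ee_rot: [180.0, -0.0, 15.0]
force: [0.1, 0.2, 0.2]
finger_gap: 0.0681
finger_force: 0.0
```

```bash
python3 - <<'E'
from h import *
s=sense();print(s['position'],s['force'],s['ft_torque'],s['finger_gap'])
c=snap('wrist','wf.png');i=c['frame'][:,:,::-1]
cv2.imwrite('pics/f1.png',cv2.resize(i[150:330,135:375],(800,600),interpolation=cv2.INTER_CUBIC))
E
```

```text
[ 0.4282553  -0.29523729  0.08577831] [0.06453668 0.19950879 0.24472094] [ 0.01595236 -0.00504296  0.07459834] 0.06813021007209621
```

View pics/f1.png

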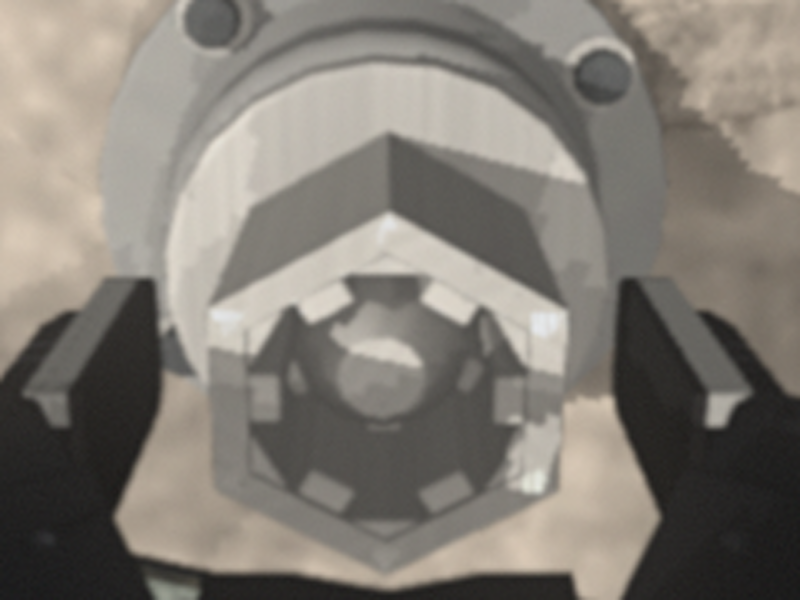

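Fingers are clear and the nose tip shows in the bore at (380,380). Hex-top vertices are (388,213), (210,312), (213,488), (387,572), (557,490) and (565,310). I'll fit the top's pose from these.

```bash
python3 - <<'E'
from h import *
from scipy.optimize import least_squares
c=load('wf.png')
uv=np.array([(388,213),(210,312),(213,488),(387,572),(557,490),(565,310)])/(800/240)+[135,150]
def mod(p):
    a=np.radians(p[3]+60*np.arange(6));return np.c_[p[0]+.02656*np.cos(a),p[1]+.02656*np.sin(a),np.full(6,p[2])]
r=least_squares(lambda p:(proj(c,mod(p))-uv).ravel(),[.428,-.295,.092,15],x_scale=[.01,.01,.01,10])
print(r.x,r.fun.round(1))
print('tip',atz(c,380/3.3333+135,380/3.3333+150,.084), c['position'])
# flange rim circles for home vs +2.5 mm
for z in(.052,.0545):
  P=np.array([[.4283+.038*np.cos(t),-.2952+.038*np.sin(t),z] for t in np.radians([15,60,105,-45,-75])]);print(((proj(c,P)-[135,150])*3.3333).round())
E
```

```text
[ 0.42740855 -0.29620595  0.09079903 14.86076788] [-0.2 -0.2 -0.5 -0.7  1.3  0.4 -0.3  0.2 -0.5  0.1  0.2  0.2]
tip [ 0.4268287  -0.29540369  0.084     ] [ 0.49174209 -0.27888428  0.20729213]
[[382.  59.]
 [217. 126.]
 [159. 280.]
 [582. 173.]
 [606. 280.]]
[[382.  62.]
 [215. 130.]
 [156. 285.]
 [585. 177.]
 [609. 286.]]
```

The top fits at z = 0.091 against 0.092 expected, so the coupling is fully home and centred. Next: lift off, turn the tool so the fingers straddle the knob along the arc, and use it as a loose fork.

Emit:
{"api": "drive_tool", "payload": {
  "steps": [
    [[0,0,1],[0,0,0],80],
    [[0,0,3],[0,0,0],80],
    [[0,0,3],[0,0,0],80],
    [[0,0,0],[0,0,-8],50],
    [[1.5,-0.5,0],[0,0,-8.5],34],
    [[1.5,-0.5,0],[0,0,-8.5],34],
    [[1.5,-0.5,0],[0,0,-8.5],34],
    [[1.5,-0.5,0],[0,0,-8.5],34],
    [[1.5,-0.5,0],[0,0,-8.5],34],
    [[0.3,-0.2,0],[0,0,-8.5],34]
  ]
}}

```text
clock: 19.5
position: [0.5081, -0.3222, 0.1566]
ee_rot: [-179.9, -0.1, -44.3]
force: [0.2, 0.1, -0.4]
finger_gap: 0.0293
finger_force: 0.0
```

Emit:
{"api": "drive_tool", "payload": {
  "steps": [
    [[0,0,0],[0,0,-8.5],34],
    [[0,0,0],[0,0,-8.5],34],
    [[0,0,0],[0,0,-8.5],34],
    [[0,0,0],[0,0,-8.5],34],
    [[0,0,0],[0,0,-6],34],
    [[0,0,0],[0,0,0],34],
    [[0,0,0],[0,0,0],34],
    [[0,0,0],[0,0,0],34],
    [[0,0,0],[0,0,0],34],
    [[0,0,0],[0,0,0],34]
  ]
}}

```text
clock: 20.5
position: [0.5061, -0.3223, 0.1558]
ee_rot: [-180.0, 0.0, -83.9]
force: [-0.1, -0.2, 0.2]
finger_gap: 0.0289
finger_force: 0.0
```

```bash
python3 - <<'E'
from h import *
s=sense();print(s['position'],s['ee_rot'],s['joints'],s['finger_gap'])
c=snap('wrist','wg.png');d=snap('scene','sg.png')
i=c['frame'][:,:,::-1]
p=proj(d,[[.47,-.3,.07]])[0];x,y=int(p[0]-40),int(p[1]-40)
o=np.zeros((400,800,3),np.uint8);o[:300,:400]=cv2.resize(i,(400,300),interpolation=cv2.INTER_AREA)
o[:,400:]=cv2.resize(d['frame'][y:y+80,x:x+80,::-1],(400,400),interpolation=cv2.INTER_CUBIC);cv2.imwrite('pics/g1.png',o)
E
```

```text
[ 0.50611465 -0.32233432  0.15583542] [-1.79999402e+02  8.23523393e-03 -8.39358424e+01] [  10.94296014   29.15917968   23.7330199   101.71640372  -14.39438208
   52.12109922 -133.03303444] 0.02888687144242691
```

View pics/g1.png

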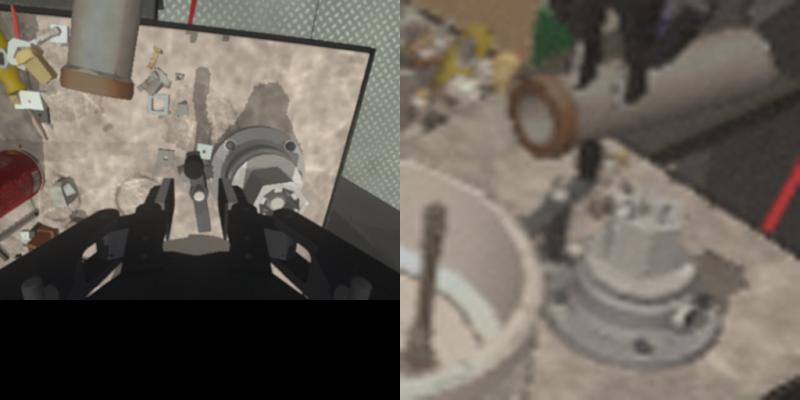

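The coupling sits flush on the pump, and the knob (195,160) is midway between the fingers. Lower the fork.

Emit:
{"api": "drive_tool", "payload": {
  "steps": [
    [[0,0,-1],[0,0,0],34],
    [[0,0,-1],[0,0,0],34],
    [[0,0,-1],[0,0,0],34],
    [[0,0,-1],[0,0,0],34],
    [[0,0,-0.8],[0,0,0],34],
    [[0,0,-0.5],[0,0,0],34],
    [[0,0,-0.5],[0,0,0],34],
    [[0,0,-0.4],[0,0,0],34],
    [[0,0,-0.2],[0,0,0],34],
    [[0,0,0],[0,0,0],34]
  ]
}}

```text
clock: 21.6
position: [0.5062, -0.3222, 0.0917]
ee_rot: [180.0, 0.0, -84.0]
force: [0.5, -0.7, 0.5]
finger_gap: 0.029
finger_force: 0.0
```

```bash
python3 - <<'E'
import numpy as np
p=np.array([.4997,-.2870]);prev=np.array([.506,-.3225])
for k in range(1,13):
    a=np.radians(-80+8*k);q=p+.036*np.array([np.cos(a),np.sin(a)]);print(k,-80+8*k,((q-prev)*100).round(2));prev=q
E
```

```text
1 -72 [0.48 0.13]
2 -64 [0.47 0.19]
3 -56 [0.43 0.25]
4 -48 [0.4  0.31]
5 -40 [0.35 0.36]
6 -32 [0.3  0.41]
7 -24 [0.24 0.44]
8 -16 [0.17 0.47]
9 -8 [0.1  0.49]
10 0 [0.04 0.5 ]
11 8 [-0.04  0.5 ]
12 16 [-0.1   0.49]
```

Emit:
{"api": "drive_tool", "payload": {
  "steps": [
    [[0.48,0.13,0],[0,0,8],34],
    [[0.47,0.19,0],[0,0,8],34],
    [[0.43,0.25,0],[0,0,8],34],
    [[0.4,0.31,0],[0,0,8],34],
    [[0.35,0.36,0],[0,0,8],34],
    [[0.3,0.41,0],[0,0,8],34],
    [[0.24,0.44,0],[0,0,8],34],
    [[0.17,0.47,0],[0,0,8],34],
    [[0.1,0.49,0],[0,0,8],34],
    [[0,0,0],[0,0,0],34]
  ]
}}

```text
clock: 22.6
position: [0.5354, -0.2924, 0.092]
ee_rot: [180.0, -0.0, -11.9]
force: [-1.3, -1.3, -0.9]
finger_gap: 0.0291
finger_force: 1.0
```

Emit:
{"api": "drive_tool", "payload": {
  "steps": [
    [[0.04,0.4,0],[0,0,8],34],
    [[0,0.3,0],[0,0,5],34],
    [[0,0.25,0],[0,0,5],34],
    [[0,0.2,0],[0,0,0],34],
    [[0,0.1,0],[0,0,0],34],
    [[0,0.1,0],[0,0,0],34],
    [[0,0,0],[0,0,0],34],
    [[0,0,0],[0,0,0],34],
    [[0,0,0],[0,0,0],34],
    [[0,0,0],[0,0,0],34]
  ]
}}

```text
clock: 23.6
position: [0.5356, -0.2823, 0.0921]
ee_rot: [179.7, -0.0, 5.6]
force: [0.5, -10.3, -3.9]
finger_gap: 0.0292
finger_force: 5.5
```

Emit:
{"api": "drive_tool", "payload": {
  "steps": [
    [[0,0.1,0],[0,0,0],34],
    [[0,0.1,0],[0,0,0],34],
    [[0,0,0],[0,0,0],34],
    [[0,0,0],[0,0,0],34],
    [[0,-0.2,0],[0,0,0],36],
    [[0,-0.3,0],[0,0,0],40],
    [[0,0,0],[0,0,0],44],
    [[0,0,1],[0,0,0],44],
    [[0,0,3],[0,0,0],44],
    [[0,0,3],[0,0,0],44]
  ]
}}

```text
clock: 24.6
position: [0.5359, -0.2804, 0.1628]
ee_rot: [-179.9, 0.0, 6.0]
force: [1.1, -0.2, 0.3]
finger_gap: 0.0377
finger_force: 0.0
```

Emit:
{"api": "drive_tool", "payload": {
  "steps": [
    [[0,0,4],[0,0,0],44],
    [[-2,0,4],[0,0,0],44],
    [[-4,0,2],[0,0,0],44],
    [[-4,0,2],[0,0,0],44],
    [[-4,0,0],[0,0,0],44],
    [[-2,0,0],[0,0,0],44],
    [[0,0,0],[0,0,0],44],
    [[0,0,0],[0,0,0],44],
    [[0,0,0],[0,0,0],44],
    [[0,0,0],[0,0,0],44]
  ]
}}

```text
clock: 25.6
position: [0.377, -0.2809, 0.2818]
ee_rot: [-180.0, -0.0, 6.1]
force: [-1.0, 0.0, 0.4]
finger_gap: 0.0376
finger_force: 0.0
```

```bash
python3 - <<'E'
from h import *
c=snap('wrist','wh.png')
p=proj(c,[[.46,-.295,.07]])[0]
x,y=max(0,int(p[0]-80)),max(0,int(p[1]-60));print(x,y,c['position'])
cv2.imwrite('pics/h1.png',cv2.resize(c['frame'][y:y+120,x:x+160,::-1],(800,600),interpolation=cv2.INTER_CUBIC))
E
```

```text
191 39 [ 0.44239836 -0.27464494  0.4032759 ]
```

View pics/h1.png

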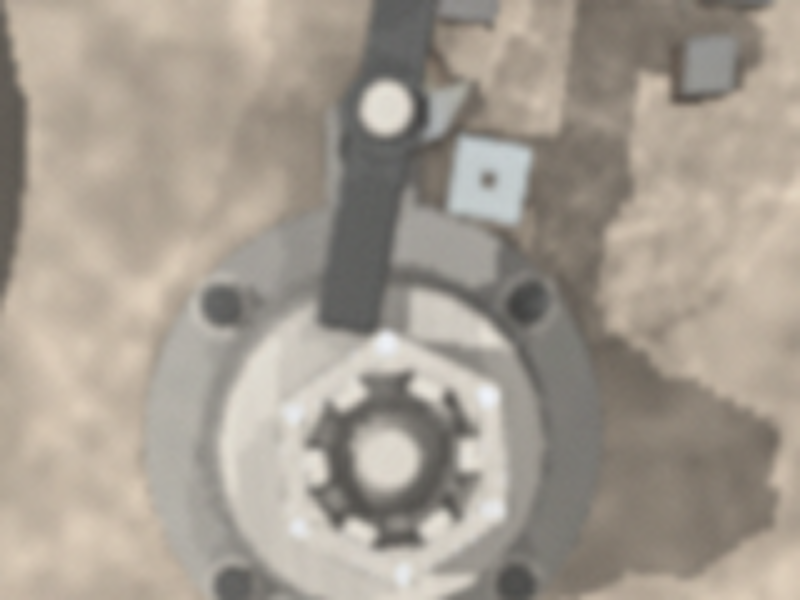

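The bar's nose is at (352,328) with the pivot at (386,107), about 8–9° short of the stop (joint about 1.42). That already passes the 1.3 limit, but one more push gives more margin.

Emit:
{"api": "drive_tool", "payload": {
  "steps": [
    [[4,0,0],[0,0,0],40],
    [[4,0,0],[0,0,0],40],
    [[4,-0.3,0],[0,0,0],40],
    [[3.9,0,-2],[0,0,0],40],
    [[0,0,-4],[0,0,0],40],
    [[0,0,-4],[0,0,0],40],
    [[0,0,-4],[0,0,0],40],
    [[0,0,-3],[0,0,0],40],
    [[0,0,-2],[0,0,0],40],
    [[0,0,0],[0,0,0],40]
  ]
}}

```text
clock: 26.65
position: [0.5335, -0.283, 0.0883]
ee_rot: [-179.8, 0.3, 6.1]
force: [-0.1, 0.6, 0.2]
finger_gap: 0.0339
finger_force: 0.0
```

Emit:
{"api": "drive_tool", "payload": {
  "steps": [
    [[0,0.1,0],[0,0,0],34],
    [[0,0.1,0],[0,0,0],34],
    [[0,0.1,0],[0,0,0],34],
    [[0,0.1,0],[0,0,0],34],
    [[0,0.1,0],[0,0,0],34],
    [[0,0.1,0],[0,0,0],34],
    [[0,0.1,0],[0,0,0],34],
    [[0,0.1,0],[0,0,0],34],
    [[0,0,0],[0,0,0],34],
    [[0,0,0],[0,0,0],34]
  ]
}}

```text
clock: 27.65
position: [0.5361, -0.2817, 0.0934]
ee_rot: [179.6, -0.2, 5.8]
force: [3.3, -16.1, -7.9]
finger_gap: 0.0289
finger_force: 8.0
```

It is held firmly at 16 N, so it's against its stop. Retract.

Emit:
{"api": "drive_tool", "payload": {
  "steps": [
    [[0,-0.4,0],[0,0,0],34],
    [[0,-0.4,0],[0,0,0],38],
    [[0,0,0],[0,0,0],42],
    [[0,0,0],[0,0,0],44],
    [[0,0,1],[0,0,0],44],
    [[0,0,3],[0,0,0],44],
    [[0,0,4],[0,0,0],44],
    [[0,0,4],[0,0,0],44],
    [[-2,0,4],[0,0,0],44],
    [[-2,0,3],[0,0,0],44]
  ]
}}

```text
clock: 28.65
position: [0.4953, -0.2837, 0.2852]
ee_rot: [179.9, -0.1, 6.1]
force: [0.1, -0.1, 0.0]
finger_gap: 0.0376
finger_force: 0.0
```

Emit:
{"api": "drive_tool", "payload": {
  "steps": [
    [[-4,0,0],[0,0,0],44],
    [[-4,0,0],[0,0,0],44],
    [[-4,0,0],[0,0,0],44],
    [[0,0,0],[0,0,0],44],
    [[0,0,0],[0,0,0],44],
    [[0,0,0],[0,0,0],44],
    [[0,0,0],[0,0,0],44],
    [[0,0,0],[0,0,0],44],
    [[0,0,0],[0,0,0],44],
    [[0,0,0],[0,0,0],44]
  ]
}}

```text
clock: 29.65
position: [0.3753, -0.2842, 0.2816]
ee_rot: [-180.0, 0.0, 6.0]
force: [-0.1, 0.7, -0.2]
finger_gap: 0.0377
finger_force: 0.0
```

```bash
python3 - <<'E'
from h import *
c=snap('wrist','wi.png')
p=proj(c,[[.46,-.295,.07]])[0]
x,y=max(0,int(p[0]-80)),max(0,int(p[1]-60));print(x,y,c['position'])
cv2.imwrite('pics/i1.png',cv2.resize(c['frame'][y:y+120,x:x+160,::-1],(800,600),interpolation=cv2.INTER_CUBIC))
a=load('wh.png');f=lambda u,v,z:atz(a,u/5+191,v/5+39,z)[:2]
P=f(386,107,.064);N=f(352,328,.0615);S=f(388,458,.084)
g=lambda v:np.degrees(np.arctan2(v[1],v[0]))
print(P,N,S,g(P-N),g(P-S),np.hypot(*(P-N)))
E
```

```text
188 37 [ 0.44071851 -0.27795037  0.40310095]
[ 0.49985231 -0.28693534] [ 0.45404226 -0.28501269] [ 0.42774662 -0.29497653] -2.4033036254688223 6.363304481909343 0.04585037628183714
```

View pics/i1.png

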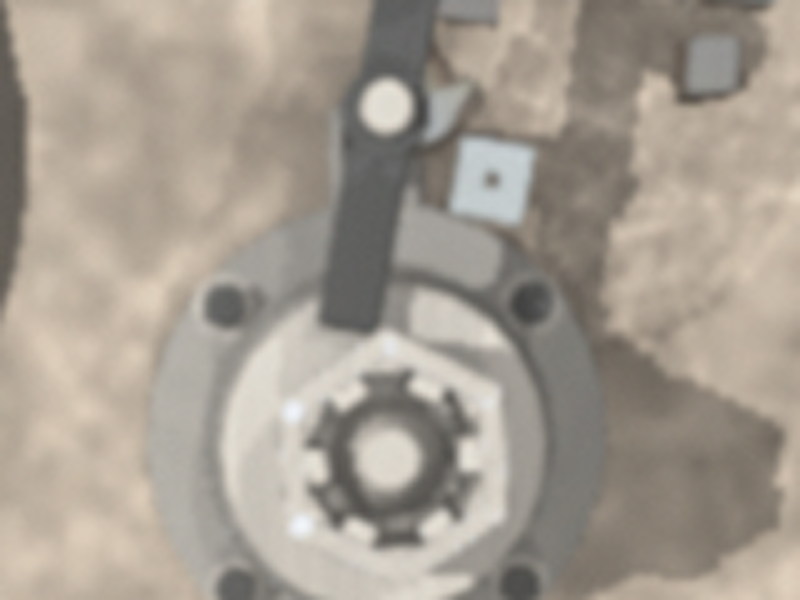

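The bar still rests 8.8° short, with its nose close to the hexagon's corner. Before deciding, check the geometry: where the hex corner and the fully closed bar should appear, and whether the flange is low enough.

```bash
python3 - <<'E'
from h import *
c=load('wi.png');to=lambda P:((proj(c,P)-[188,37])*5).round()
S=np.array([.4281,-.2951]);u=lambda d:np.array([np.cos(np.radians(d)),np.sin(np.radians(d))])
P=S+.072*u(6.4)
print('pivot',to([[*P,.064]]))
for z in(.052,.0615,.092): print('hex corner',z,to([[*(S+.02656*u(15)),z]]))
for d in(6.4,-2.4): print('nose end mid at',d,to([[*(P-.042*u(d)),.0615]]),'edges',to([[*(P-.042*u(d)+s*.007*u(d+90)),.0615] for s in(1,-1)]))
for z in(.052,.055): print('flange',z,to([[*(S+.038*u(a)),z] for a in(-84,96,40)]))
for z in(.092,.0945): print('hex',z,to([[*(S+.02656*u(15+60*k)),z] for k in range(6)]).tolist())
print(to([[*S,.084]]))
E
```

```text
pivot [[387. 107.]]
hex corner 0.052 [[366. 332.]]
hex corner 0.0615 [[367. 331.]]
hex corner 0.092 [[373. 325.]]
nose end mid at 6.4 [[385. 313.]] edges [[354. 313.]
 [417. 313.]]
nose end mid at -2.4 [[356. 311.]] edges [[325. 306.]
 [388. 316.]]
flange 0.052 [[546. 450.]
 [219. 449.]
 [291. 308.]]
flange 0.055 [[548. 450.]
 [219. 450.]
 [291. 307.]]
hex 0.092 [[373.0, 325.0], [271.0, 410.0], [292.0, 539.0], [409.0, 585.0], [510.0, 505.0], [494.0, 374.0]]
hex 0.0945 [[373.0, 325.0], [270.0, 410.0], [291.0, 540.0], [410.0, 586.0], [511.0, 506.0], [495.0, 374.0]]
[[389. 456.]]
```

The coupling has turned about 9° inside its play because the nose leans on a hex corner. The keeper at about 1.42 is still past 1.3. To settle the seating height, I'll probe the rim gently with shut fingers: contact at TCP 0.114 means home.

Emit:
{"api": "drive_tool", "payload": {
  "steps": [
    [[1,-0.5,0],[0,0,0],0],
    [[1.5,-0.5,-2],[0,0,0],0],
    [[1,-0.5,-3],[0,0,0],0],
    [[0,0,-3],[0,0,0],0],
    [[0,0,-3],[0,0,0],0],
    [[0,0,-2.5],[0,0,0],0],
    [[0,0,-1.5],[0,0,0],0],
    [[0,0,-1],[0,0,0],0],
    [[0,0,0],[0,0,0],0],
    [[0,0,0],[0,0,0],0]
  ],
  "force": 20
}}

```text
clock: 30.7
position: [0.4106, -0.2995, 0.1222]
ee_rot: [180.0, -0.0, 6.0]
force: [1.5, -0.2, 0.1]
finger_gap: 0.0002
finger_force: 0.0
```

Emit:
{"api": "drive_tool", "payload": {
  "steps": [
    [[0,0,-0.1],[0,0,0],0],
    [[0,0,-0.1],[0,0,0],0],
    [[0,0,-0.1],[0,0,0],0],
    [[0,0,-0.1],[0,0,0],0],
    [[0,0,0],[0,0,0],0],
    [[0,0,0],[0,0,0],0],
    [[0,0,0],[0,0,0],0],
    [[0,0,0],[0,0,0],0],
    [[0,0,0],[0,0,0],0],
    [[0,0,0],[0,0,0],0]
  ]
}}

```text
clock: 31.7
position: [0.41, -0.2992, 0.1178]
ee_rot: [180.0, -0.0, 6.0]
force: [0.0, 0.6, 0.5]
finger_gap: -0.0
finger_force: 0.0
```

Emit:
{"api": "drive_tool", "payload": {
  "steps": [
    [[0,0,-0.1],[0,0,0],0],
    [[0,0,-0.1],[0,0,0],0],
    [[0,0,0],[0,0,0],0],
    [[0,0,-0.05],[0,0,0],0],
    [[0,0,-0.05],[0,0,0],0],
    [[0,0,0],[0,0,0],0],
    [[0,0,0],[0,0,0],0],
    [[0,0,0],[0,0,0],0],
    [[0,0,0],[0,0,0],0],
    [[0,0,0],[0,0,0],0]
  ]
}}

```text
clock: 32.7
position: [0.41, -0.2992, 0.1148]
ee_rot: [180.0, 0.0, 6.0]
force: [0.5, -0.0, -0.0]
finger_gap: 0.0
finger_force: 0.0
```

There is no contact at 0.1148, so the top is below 0.0928 and the underside below 0.045: the coupling is home. Retract and hand in.

Emit:
{"api": "drive_tool", "payload": {
  "steps": [
    [[0,0,2],[0,0,0],0],
    [[0,0,4],[0,0,0],0],
    [[0,0,4],[0,0,0],0],
    [[-2,0,4],[0,0,0],0],
    [[0,0,0],[0,0,0],0],
    [[0,0,0],[0,0,0],0],
    [[0,0,0],[0,0,0],0],
    [[0,0,0],[0,0,0],0],
    [[0,0,0],[0,0,0],0],
    [[0,0,0],[0,0,0],0]
  ]
}}

```text
clock: 33.7
position: [0.39, -0.299, 0.254]
ee_rot: [-180.0, 0.1, 6.0]
force: [-0.4, -0.3, 0.2]
finger_gap: -0.0001
finger_force: 0.0
```

```bash
python3 -c "
from station import *
print(sense()['position']);print(hand_in())"
```

```text
[ 0.38995504 -0.2990491   0.25404771]
the job is handed in; nothing more can be done
None
```

Handed in at about 34 s, verdict not shown: the coupling is meshed and home (a finger probe put its underside below 45 mm), and the keeper is swung over the flange to about 1.42 rad by image, past the 1.3 limit but about 9° short of the 1.57 stop, apparently because its nose leans on a hex corner.

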